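Load the footed tray evenly with two tins

TASK

Load the two tins into the empty wooden tray, standing upright, one on each side of its middle and each about halfway between the middle and that end, so that the load is even. The tray is light and stands on a short foot: set the tins down gently, and let it neither tip nor slide from its place. Leave the honey jar, the salt shaker and the garlic where they are.

Things in the scene. Friction and masses are not known exactly. Their poses are not given: they have to be found in the camera images.
- tray: Light (about 0.12 kg) loose pale wooden tray, open on top, 122 x 302 mm outside, 110 x 290 mm inside; origin on the worktop under its centre, x across its width, y along its length, z up. A foot block 104 mm (x) by 120 mm (y), 18 mm high, carries its middle; the ends overhang, so one tin alone near an end tips it. Level at first.
- tray_middle (a point): Centre of the tray's inner floor, 23 mm above the worktop; axes as the tray's. The tins' spots lie on its y axis, at +72 and -72 mm (halfway to each end wall); one tin alone there does not tip the tray. The rim stands 14 mm above this floor and is 6 mm thick; a thin steel loop on each end wall rises to 58 mm above the worktop.
- tin_1_centre (a point): Centre (half-way up, 36 mm above its underside) of one of two equal metal food tins with grey metal tops and a label that is dark blue in front and whitish behind: upright cylinder 58 mm in diameter, 72 mm high, about 0.18 kg, z up. It stands on the worktop.
- tin_2_centre (a point): The same point of the other tin, equal in shape and size. Either tin may go on either side of the tray.
- honey_jar_centre (a point): Centre of a glass honey jar with a yellow lid, 65 mm in diameter, 95 mm high (centre 47.5 mm up). A bystander: leave it.
- salt_shaker_centre (a point): Centre of a white salt shaker, 44 mm in diameter, 90 mm high (centre 45 mm up). A bystander: leave it.
- garlic_centre (a point): Centre of a garlic bulb, about 56 mm in every direction (centre 28 mm up). A bystander: leave it.
Things that resemble listed ones, but are neither listed nor needed, are in the scene too. What is shaped like the part that bears tin_2_centre but red is not meant.

How it is judged:
By the outcome, as a careful person would: the job done as asked, in the order asked, and still so for the second after the job is handed in, with the robot touching nothing.
It also fails if it takes over 64 s, if anything falls off the work surface, if the arm or the gripper's body presses on something with over 40 N, if the wrist force passes 120 N, or if a joint passes its speed limit or range.

ROBOT

A 6-joint arm with a two-finger parallel gripper is mounted at the origin on a cart in front of the work surface, level with it; the furniture and walls round the work are solid. World frame = base frame: x ahead of the robot, y to its left, z up, the work surface at z = 0. Lengths are in m, angles in rad, forces in N, time in s.
With the tool pointing down it reaches from about 0.35 to 0.85 m from the base axis. Payload 8.1 kg.
Tool frame: the origin (TCP) lies between the finger pads; the fingertips stand tips_ahead ahead of it and the grasp point (between the pads) lies 8 mm behind it (tips_ahead is the distance from the TCP to the fingertips, in m); z points along the fingers, x is the direction in which the jaws open and shut, and the axes are right-handed (so a half turn about z gives the same grasp; the last joint's range is limited). The gripper opens to 93 mm and grips with 3 to 60 N. Pads are 15 mm wide; open, the fingers measure 128 mm over their backs; the gripper's body (75 mm by 188 mm) begins 65 mm behind the grasp point.
Start: joints at [-1.331, 0.13, 1.488, -0, 1.523, -0.085], TCP at [0.191, -0.569, 0.23] pointing down, gripper open.
Joint ranges: [-2.96, 2.96], [-0.89, 2.26], [0.02, 2.5], [-1.34, 4.48], [0, 2.73], [-2.66, 2.66]. Speed limits (rad/s): [2.39, 2.39, 2.79, 3.14, 3.14, 3.14].

INTERFACE

Orientations are given as a rotation vector (axis times angle).
In Python, from plant import * gives the robot as it stands.
- The arm moves only by the tool play_rows, never from a script. Its argument "increments" is a list that holds one entry, the list of rows, each a list of 4 numbers: the shift along the tool's x, y, z in cm, then the turn about the tool's z in rad. A call has 1 to 5 rows; each row is the pose to reach, as a shift and turn from the pose measured when the call began, along the tool's axes at that moment; what a row does not reach only later rows make up. A row lasts 1/10 s, in which the tool goes at most 50 mm and 8.59 degrees, less where a joint would pass 70% of its speed; a pose out of reach is approached as far as the arm can. A call with a gripper value outside its range is refused whole. "jaw" is the finger opening in cm, from 0 to 9.3, set as the call begins (left out, the last holds). The fingers move at their own pace and stop on an object; "squeeze" is the grip in N (left out, the last holds). Time passes only in rows, so rows that repeat a pose let the fingers close. It gives the time, the measured TCP pose, the force and the opening at its end, in the units of the state.
- read_state(): the state, without advancing time (a new reading comes with each control period).
- read_camera(name): name is "side" or "top" or "wrist"; returns (picture, depth): 384x512x3 uint8, blue, green, red; 384x512 float32, m along the optical axis (not along the pixel's ray), 0 where there is no reading.
- camera_params(name): a dict with "K" (3x3 intrinsics, pixels), "eye" and "orientation" of the camera in the world. Camera axes: x right, y up, looking along -z (the intrinsics and any distortion apply to the point x, -y, -z); pixel columns grow to the right and rows downward; lengths in m; the calibration is good to about 2 mm. A picture is of the moment at which its call begins: read the wrist's pose just before it. camera_params takes no time and is no camera call; for the wrist camera it gives the pose at the moment of the call.
- close_job(): hands the job in, once; it reports no verdict.
The state is a dict: "t": time; "q": joint angles; "dq": joint speeds; "joint_torque": joint torques, N m; "tool_pos": TCP position; "orientation": TCP orientation; "force": force on the tool from outside, world axes, zero at the start; "wrist_torque": the same for the moment, N m; "opening": finger opening in m.
Only numpy, scipy, OpenCV 4.12 (cv2) and the standard library are available. Lean on these libraries where they do the work, as an engineer would, in place of code of your own. Each camera call takes 0.05 s, during which the arm holds its last target.

## Working session

There is one attempt and no reset: what is moved stays moved. The work goes in short steps, Python scripts to look and compute and a tool call to move; the robot and the scene stay as the last step left them, time stands still between calls to the robot, and variables do not carry over. Pictures are saved under pics/ and viewed, and the job is handed in when it is done.

Besides the shell and the picture viewer there is one more tool, called after "Emit:" as name([rows], argument=value, ...), one row to a line, values as JSON. play_rows: Moves the arm, as the interface text tells. Its arguments: {"type":"object","properties":{"increments":{"type":"array"},"jaw":{"type":"number"},"squeeze":{"type":"number"}},"required":["increments"]}

```bash
ls; mkdir -p pics
python3 - <<'E'
from plant import *
import cv2,numpy as np
s=read_state(); print({k:np.round(v,3).tolist() for k,v in s.items()})
for n in ["side","top"]:
    im,d=read_camera(n); cv2.imwrite(f"pics/{n}0.png",im); np.savez(f"{n}0.npz",im=im,d=d); p=camera_params(n); print(n,p)
E
```

```text
pics
{'t': 0.0, 'q': [-1.331, 0.131, 1.489, 0.0, 1.523, -0.085], 'dq': [0.001, -0.0, 0.0, 0.0, -0.002, 0.001], 'joint_torque': [-0.0, -55.984, -49.176, 0.077, 0.036, -0.0], 'tool_pos': [0.191, -0.568, 0.229], 'orientation': [-2.55, 1.832, 0.002], 'force': [-0.003, -0.468, 0.306], 'wrist_torque': [0.032, 0.003, -0.023], 'opening': 0.093}
side {'K': array([[498.96275422,   0.        , 258.33697923],
       [  0.        , 498.96275422, 192.59089365],
       [  0.        ,   0.        ,   1.        ]]), 'eye': array([ 0.38487724, -1.15617644,  0.60808061]), 'orientation': array([ 1.13187701, -0.09569086, -0.16303678])}
top {'K': array([[435.17387973,   0.        , 253.43923413],
       [  0.        , 435.17387973, 181.6540734 ],
       [  0.        ,   0.        ,   1.        ]]), 'eye': array([0.35136151, 0.00814521, 1.27247821]), 'orientation': array([ 0.16900159, -0.13070912, -1.56808168])}
```

View pics/side0.png

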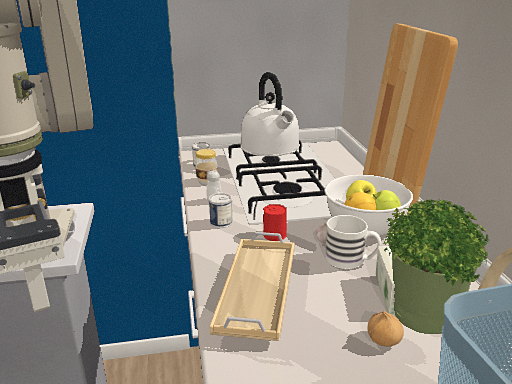

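View pics/top0.png

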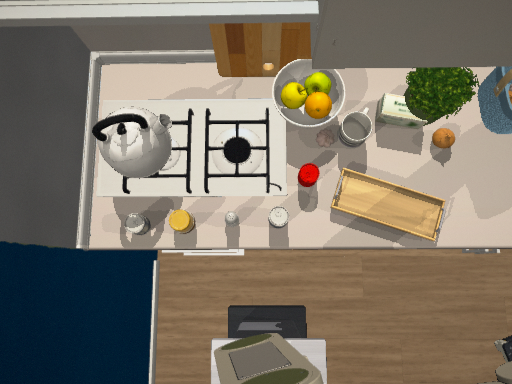

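The side view shows a blue/white tin at (220,209), a red one at (275,222), and a grey-topped object behind the honey jar at (202,150). The top view shows candidates at (279,217), (138,224) and red (309,175). I'll enlarge the crops to tell them apart.

```bash
cat > h.py <<'E'
import numpy as np,cv2
from scipy.spatial.transform import Rotation as R
def ray(p,uv):
    uv=np.atleast_2d(np.array(uv,float)); K=p["K"]
    d=np.c_[(uv[:,0]-K[0,2])/K[0,0],-(uv[:,1]-K[1,2])/K[1,1],-np.ones(len(uv))]
    return R.from_rotvec(p["orientation"]).apply(d)
def onplane(p,uv,z):
    d=ray(p,uv); e=np.array(p["eye"]); return e+d*((z-e[2])/d[:,2])[:,None]
def cloud(p,depth):
    h,w=depth.shape; u,v=np.meshgrid(np.arange(w),np.arange(h))
    d=ray(p,np.c_[u.ravel(),v.ravel()]); return (np.array(p["eye"])+d*depth.ravel()[:,None]).reshape(h,w,3)
E
python3 - <<'E'
from plant import *
from h import *
t=np.load("top0.npz"); s=np.load("side0.npz")
a=cv2.resize(t["im"][190:245,110:310],(800,220),interpolation=cv2.INTER_CUBIC)
b=cv2.resize(s["im"][130:245,180:300],(365,350),interpolation=cv2.INTER_CUBIC)
c=cv2.resize(t["im"][150:250,315:455],(430,307),interpolation=cv2.INTER_CUBIC)
o=np.zeros((575,800,3),np.uint8); o[:220]=a; o[220:570,:365]=b; o[220:527,370:]=c
cv2.imwrite("pics/crop0.png",o)
P=camera_params("top"); C=cloud(P,t["d"])
for u,v in [(138,221),(279,214),(181,218),(232,215),(309,170),(395,205),(325,138),(300,220)]: print(u,v,C[v,u].round(3))
print("plane tins",onplane(P,[(138,221),(279,215)],.072).round(3))
E
```

```text
138 221 [0.473 0.358 0.074]
279 214 [ 0.492 -0.033  0.068]
181 218 [0.479 0.235 0.093]
232 215 [0.488 0.096 0.089]
309 170 [ 0.617 -0.119  0.068]
395 205 [ 0.522 -0.367  0.025]
325 138 [ 0.716 -0.17   0.048]
300 220 [ 0.483 -0.097 -0.001]
plane tins [[ 0.473  0.359  0.072]
 [ 0.489 -0.033  0.072]]
```

View pics/crop0.png

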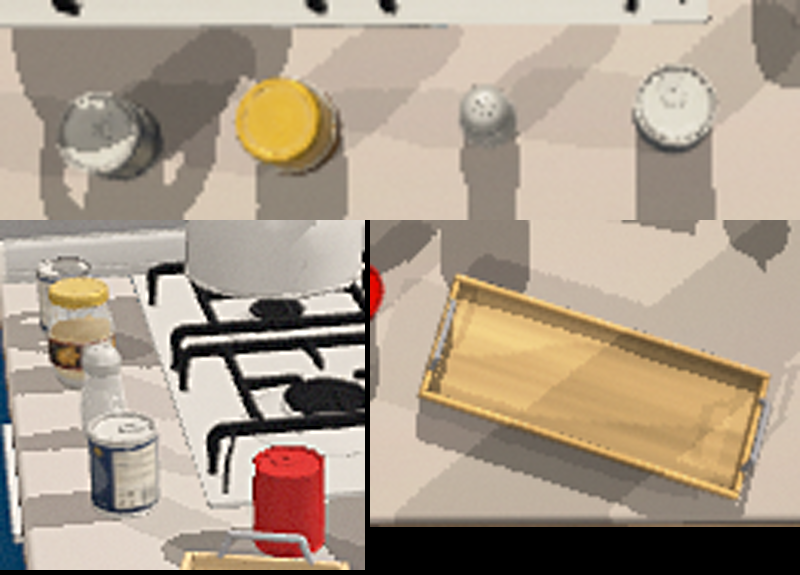

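The tins are the top-view objects at (138,221) and (279,214): grey tops, about 72 mm high, blue/white label. The one at (309,170) is the red decoy. The honey jar is at (181,218), the salt shaker at (232,215) and the garlic at (325,138). Next I measure the tins and tray precisely.

Run:
```python
from plant import *
from h import *
t=np.load("top0.npz"); s=np.load("side0.npz")
for name,f in (("top",t),("side",s)):
    P=camera_params(name); C=cloud(P,f["d"])
    for c in [(.473,.358),(.490,-.033),(.479,.235),(.488,.096)]:
        m=(np.hypot(C[...,0]-c[0],C[...,1]-c[1])<.05)&(C[...,2]>.060)&(C[...,2]<.12)
        q=C[m]
        if len(q)<5: print(name,c,"few"); continue
        cc,r=cv2.minEnclosingCircle(q[:,:2].astype(np.float32)); print(name,c,np.round(cc,4),round(r,4),"medz",np.median(q[:,2]).round(4),len(q))
    hsv=cv2.cvtColor(f["im"],cv2.COLOR_BGR2HSV)
    box=(abs(C[...,0]-.52)<.15)&(abs(C[...,1]+.36)<.22)
    m=box&(C[...,2]>.029)&(C[...,2]<.046)
    q=C[m]; r=cv2.minAreaRect(q[:,:2].astype(np.float32)); print(name,"rim",r,len(q))
    # colour mask outer contour onto rim plane
    m=(box&(hsv[...,1]>70)&(C[...,2]>.012)).astype(np.uint8)
    cs,_=cv2.findContours(m,cv2.RETR_EXTERNAL,cv2.CHAIN_APPROX_NONE); k=max(cs,key=cv2.contourArea)[:,0]
    q=onplane(P,k,.037); print(name,"rim plane",cv2.minAreaRect(q[:,:2].astype(np.float32)))
    fl=box&(C[...,2]>.018)&(C[...,2]<.028); q=C[fl]; print("floor",cv2.minAreaRect(q[:,:2].astype(np.float32)),np.median(q[:,2]))
    L=box&(C[...,2]>.046); print("loops",C[L].round(3)[:12].tolist())
    for xs in [(.56,-.23),(.47,-.49)]:
      mm=L&(np.hypot(C[...,0]-xs[0],C[...,1]-xs[1])<.09); print(C[mm].mean(0).round(3) if mm.any() else None)
```

```text
top (0.473, 0.358) [0.4701 0.3695] 0.0296 medz 0.0683 339
top (0.49, -0.033) [ 0.4876 -0.0321] 0.0285 medz 0.0684 333
top (0.479, 0.235) [0.4749 0.2388] 0.0302 medz 0.0937 420
top (0.488, 0.096) [0.4835 0.0999] 0.0173 medz 0.084 130
top rim ((0.5264931321144104, -0.34495115280151367), (0.30373331904411316, 0.1237153634428978), 71.39712524414062) 709
top rim plane ((0.5254764556884766, -0.34273529052734375), (0.302852064371109, 0.1244392991065979), 71.287109375)
floor ((0.5248435735702515, -0.3416282534599304), (0.29804226756095886, 0.11837508529424667), 71.1762924194336) 0.022620821510458078
loops [[0.625, -0.142, 0.069], [0.622, -0.142, 0.068], [0.622, -0.145, 0.069], [0.62, -0.142, 0.068], [0.619, -0.144, 0.071], [0.616, -0.142, 0.069], [0.616, -0.145, 0.07], [0.613, -0.142, 0.07], [0.614, -0.145, 0.065], [0.611, -0.142, 0.067], [0.611, -0.144, 0.07], [0.61, -0.147, 0.071]]
[ 0.573 -0.204  0.056]
[ 0.477 -0.483  0.055]
side (0.473, 0.358) [0.4647 0.3721] 0.0346 medz 0.0688 121
side (0.49, -0.033) [ 0.4869 -0.0342] 0.0322 medz 0.0687 270
side (0.479, 0.235) [0.4754 0.238 ] 0.0328 medz 0.0851 326
side (0.488, 0.096) [0.4822 0.0939] 0.0172 medz 0.0766 142
side rim ((0.537154495716095, -0.310200035572052), (0.38172203302383423, 0.12231986224651337), 71.17597961425781) 1371
side rim plane ((0.5228471755981445, -0.3558996915817261), (0.32020103931427, 0.12322358042001724), 71.1982421875)
floor ((0.5372066497802734, -0.31117352843284607), (0.37934553623199463, 0.12128425389528275), 71.2374038696289) 0.022927007755271345
loops [[0.626, -0.14, 0.071], [0.59, -0.14, 0.072], [0.616, -0.142, 0.071], [0.618, -0.146, 0.072], [0.621, -0.142, 0.07], [0.623, -0.144, 0.071], [0.626, -0.141, 0.069], [0.59, -0.14, 0.069], [0.592, -0.143, 0.071], [0.594, -0.144, 0.071], [0.599, -0.146, 0.071], [0.601, -0.145, 0.071]]
[ 0.574 -0.204  0.055]
[ 0.478 -0.487  0.055]
```

Run:
```python
from plant import *
import plant
from h import *
print([n for n in dir(plant) if not n.startswith('_')], getattr(plant,'tips_ahead',None))
for name in ("top","side"):
    f=np.load(name+"0.npz");P=camera_params(name); C=cloud(P,f["d"])
    for lo in (.04,.1,.15,.25):
        m=(np.hypot(C[...,0]-.47,C[...,1]-.367)<.25)&(C[...,2]>lo)&(np.hypot(C[...,0]-.47,C[...,1]-.367)>.05)&(f["d"]>0)
        q=C[m]; 
        if len(q):
            print(name,lo,len(q),"min",q.min(0).round(3),"max",q.max(0).round(3), "nearest",q[np.argsort(np.hypot(q[:,0]-.47,q[:,1]-.367))[:3]].round(3).tolist())
P=camera_params("side"); K=P["K"]
s=read_state();x=R.from_rotvec(s["orientation"]).as_matrix();print(x.round(3))
```

```text
['IKError', 'camera_params', 'close_job', 'read_camera', 'read_state', 'tips_ahead'] 0.011
top 0.04 19588 min [0.287 0.118 0.04 ] max [0.72  0.543 0.75 ] nearest [[0.48, 0.268, 0.089], [0.477, 0.268, 0.093], [0.474, 0.267, 0.094]]
top 0.1 16669 min [0.287 0.22  0.1  ] max [0.72  0.543 0.75 ] nearest [[0.5, 0.25, 0.1], [0.601, 0.37, 0.103], [0.601, 0.372, 0.114]]
top 0.15 14867 min [0.287 0.231 0.15 ] max [0.72  0.543 0.75 ] nearest [[0.611, 0.366, 0.154], [0.611, 0.369, 0.154], [0.612, 0.374, 0.153]]
top 0.25 9782 min [0.287 0.231 0.25 ] max [0.716 0.543 0.75 ] nearest [[0.468, 0.535, 0.251], [0.472, 0.535, 0.335], [0.471, 0.536, 0.287]]
side 0.04 18089 min [0.279 0.158 0.04 ] max [0.715 0.556 0.498] nearest [[0.47, 0.269, 0.093], [0.464, 0.269, 0.094], [0.561, 0.408, 0.04]]
side 0.1 15057 min [0.279 0.271 0.1  ] max [0.715 0.556 0.498] nearest [[0.601, 0.37, 0.106], [0.601, 0.371, 0.109], [0.601, 0.372, 0.102]]
side 0.15 12987 min [0.279 0.274 0.15 ] max [0.715 0.553 0.498] nearest [[0.611, 0.366, 0.153], [0.612, 0.375, 0.153], [0.613, 0.359, 0.155]]
side 0.25 8966 min [0.28 0.31 0.25] max [0.715 0.553 0.498] nearest [[0.455, 0.528, 0.394], [0.459, 0.529, 0.457], [0.48, 0.529, 0.271]]
[[ 0.319 -0.948 -0.   ]
 [-0.948 -0.319  0.002]
 [-0.002 -0.    -1.   ]]
```

Emit:
play_rows([
  [[-6, -2, 0, -0.14], [-12, -4, 0, -0.28], [-18, -7, 0, -0.42], [-24, -9, 0, -0.56], [-30, -11, 0, -0.7]],
])

```text
t: 0.6
tool_pos: [0.1985, -0.3169, 0.2283]
orientation: [-3.025, 0.838, 0.002]
force: [0.3, 0.5, 1.3]
opening: 0.0926
```

```bash
cat >> h.py <<'E'
def togo(s,target,yaw_deg):
    M=R.from_rotvec(s["orientation"]).as_matrix(); d=np.array(target)-s["tool_pos"]
    y=np.degrees(np.arctan2(M[1,0],M[0,0])); dy=(yaw_deg-y+90)%180-90
    print("pos",np.round(s["tool_pos"],4),"yaw",y.round(2),"tilt",M[2,2].round(4),"d cm",(M.T@d*100).round(2),"turn",round(-np.radians(dy),3),"F",np.round(s["force"],1))
E
python3 - <<'E'
from plant import *
from h import *
togo(read_state(),(.4875,-.032,.23),-18.7)
E
```

```text
pos [ 0.1985 -0.3169  0.2283] yaw -30.97 tilt -1.0 d cm [ 10.12 -39.3   -0.11] turn -0.214 F [0.3 0.5 1.3]
```

Emit:
play_rows([
  [[1.5, -5, 0, -0.1], [3, -10, 0, -0.2], [4, -15, 0, -0.214], [5, -20, 0, -0.214], [6.5, -25, 0, -0.214]],
])

```text
t: 1.1
tool_pos: [0.3766, -0.1406, 0.2287]
orientation: [-3.098, 0.51, 0.001]
force: [0.7, -1.5, 0.4]
opening: 0.0932
```

Run:
```python
from plant import *
from h import *
togo(read_state(),(.4875,-.032,.18),-18.7)
```

```text
pos [ 0.3766 -0.1406  0.2287] yaw -18.7 tilt -1.0 d cm [  7.03 -13.84   4.9 ] turn -0.0 F [ 0.7 -1.5  0.4]
```

Emit:
play_rows([
  [[2.5, -5, 0, 0], [5, -10, 0, 0], [7, -13.8, 0, 0], [7, -13.8, 0, 0], [7, -13.8, 0, 0]],
])

```text
t: 1.6
tool_pos: [0.4872, -0.0311, 0.2281]
orientation: [-3.099, 0.506, 0.004]
force: [0.0, 0.2, 0.4]
opening: 0.093
```

Run:
```python
from plant import *
from h import *
togo(read_state(),(.4875,-.032,.18),-18.7)
P=camera_params("wrist"); im,d=read_camera("wrist"); print(P); cv2.imwrite("pics/w1.png",im)
C=cloud(P,d); m=(np.hypot(C[...,0]-.4875,C[...,1]+.032)<.05)&(C[...,2]>.06)&(C[...,2]<.09)&(d>0)
q=C[m]; print(cv2.minEnclosingCircle(q[:,:2].astype(np.float32)),np.median(q,axis=0),len(q))
```

```text
pos [ 0.4872 -0.0311  0.2281] yaw -18.53 tilt -1.0 d cm [0.07 0.08 4.81] turn 0.003 F [0.  0.2 0.4]
{'K': array([[326.18944718,   0.        , 258.53087491],
       [  0.        , 326.18944718, 192.48643294],
       [  0.        ,   0.        ,   1.        ]]), 'eye': array([0.50971313, 0.03497009, 0.38309473]), 'orientation': array([-0.25088602,  0.04341001, -0.32211899])}
((0.4874872863292694, -0.031058087944984436), 0.02875514328479767) [ 0.48746046 -0.03063896  0.0688091 ] 2604
```

View pics/w1.png

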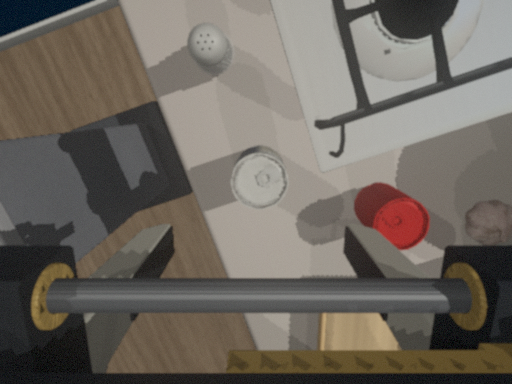

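The wrist view shows the tin top at about (259,180), which agrees with the top view: (0.4875, −0.031), r 28.8 mm. I'm descending to grasp it.

Emit:
play_rows([
  [[0, 0, 4.5, 0], [0, 0, 9, 0], [0, 0, 13.5, 0], [0, 0, 17, 0], [0, 0, 18.6, 0]],
])

```text
t: 2.15
tool_pos: [0.4825, -0.033, 0.0386]
orientation: [-3.098, 0.512, 0.012]
force: [0.6, 0.4, 0.5]
opening: 0.0927
```

Run:
```python
from plant import *
from h import *
togo(read_state(),(.4875,-.031,.042),-18.7)
```

```text
pos [ 0.4825 -0.033   0.0386] yaw -18.75 tilt -1.0 d cm [ 0.41 -0.35 -0.34] turn -0.001 F [0.6 0.4 0.5]
```

Emit:
play_rows([
  [[0.4, -0.35, -0.34, 0], [0.4, -0.35, -0.34, 0], [0.4, -0.35, -0.34, 0]],
])

```text
t: 2.45
tool_pos: [0.4887, -0.0319, 0.044]
orientation: [-3.098, 0.513, 0.007]
force: [0.6, 0.4, 1.0]
opening: 0.0927
```

Run:
```python
from plant import *
from h import *
togo(read_state(),(.4875,-.031,.042),-18.7)
```

```text
pos [ 0.4887 -0.0319  0.044 ] yaw -18.8 tilt -1.0 d cm [-0.14 -0.04  0.2 ] turn -0.002 F [0.6 0.4 1. ]
```

Emit:
play_rows([
  [[-0.1, 0, 0.2, 0], [-0.1, 0, 0.2, 0], [-0.1, 0, 0.2, 0], [-0.1, 0, 0.2, 0], [-0.1, 0, 0.2, 0]],
], jaw=5, squeeze=15)

```text
t: 2.95
tool_pos: [0.4878, -0.0315, 0.0421]
orientation: [-3.098, 0.513, 0.007]
force: [-4.4, 1.9, 4.1]
opening: 0.0574
```

Run:
```python
from plant import *
from h import *
s=read_state(); togo(s,(.4875,-.031,.042),-18.7); print(s["opening"])
```

```text
pos [ 0.4878 -0.0315  0.0421] yaw -18.79 tilt -1.0 d cm [-0.04 -0.03  0.01] turn -0.002 F [-4.4  1.9  4.1]
0.05744988913803515
```

Emit:
play_rows([
  [[0, 0, -1, 0], [0, 0, -4, 0], [0, 0, -8, 0], [0, 0, -12, 0], [0, 0, -12, 0]],
])

```text
t: 3.45
tool_pos: [0.4921, -0.0323, 0.1693]
orientation: [-3.098, 0.513, -0.01]
force: [0.6, -1.3, -0.1]
opening: 0.0571
```

Run:
```python
from plant import *
from h import *
s=read_state(); togo(s,(.503,-.412,.16),-18.7); print(s["opening"])
```

```text
pos [ 0.4921 -0.0323  0.1693] yaw -18.79 tilt -1.0 d cm [13.25 35.6   0.93] turn -0.002 F [ 0.6 -1.3 -0.1]
0.057087431403265276
```

Emit:
play_rows([
  [[1, 3, 0.5, 0], [2.5, 7, 0.5, 0], [4, 11, 0.5, 0], [5.5, 15, 0.5, 0], [7, 19, 0.5, 0]],
])

```text
t: 3.95
tool_pos: [0.4967, -0.2361, 0.1638]
orientation: [-3.098, 0.512, -0.009]
force: [0.5, 0.4, -1.2]
opening: 0.0571
```

Run:
```python
from plant import *
from h import *
s=read_state(); togo(s,(.503,-.412,.16),-18.7); print(s["opening"])
```

```text
pos [ 0.4967 -0.2361  0.1638] yaw -18.77 tilt -1.0 d cm [ 6.26 16.45  0.37] turn -0.001 F [ 0.5  0.4 -1.2]
0.05713616155708764
```

Emit:
play_rows([
  [[1.5, 4, 0.2, 0], [3, 8, 0.3, 0], [4.5, 12, 0.4, 0], [5.7, 15, 0.4, 0], [6.2, 16.4, 0.4, 0]],
])

```text
t: 4.45
tool_pos: [0.5016, -0.4138, 0.1587]
orientation: [-3.097, 0.516, -0.007]
force: [0.0, 0.1, -1.2]
opening: 0.0573
```

Emit:
play_rows([
  [[0, 0, 0, 0], [0, 0, 0, 0]],
])

```text
t: 4.65
tool_pos: [0.5012, -0.4129, 0.1578]
orientation: [-3.096, 0.516, -0.005]
force: [-0.2, -0.3, -1.8]
opening: 0.0573
```

Run:
```python
from plant import *
from h import *
s=read_state(); togo(s,(.503,-.412,.12),-18.7); print(s["opening"])
P=camera_params("wrist"); im,d=read_camera("wrist"); cv2.imwrite("pics/w2.png",im)
im,d=read_camera("top"); cv2.imwrite("pics/t2.png",im)
```

```text
pos [ 0.5012 -0.4129  0.1578] yaw -18.91 tilt -1.0 d cm [ 0.13 -0.13  3.78] turn -0.004 F [-0.2 -0.3 -1.8]
0.05734932957370231
```

View pics/w2.png

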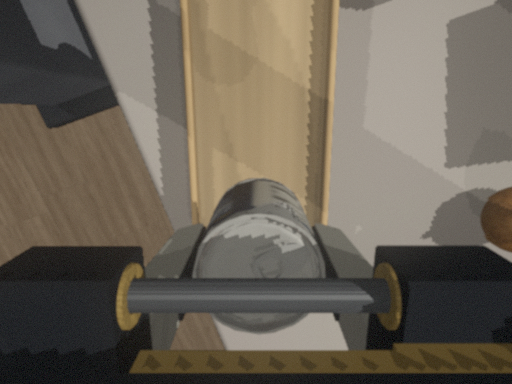

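The tin is centred between the tray rims in the wrist view (rims at columns 190 and 330, tin at 260). Lowering in stages.

Emit:
play_rows([
  [[0.1, -0.1, 2.5, 0], [0.1, -0.1, 5, 0], [0.1, -0.1, 7, 0], [0.1, -0.1, 8, 0], [0.1, -0.1, 8.3, 0]],
])

```text
t: 5.25
tool_pos: [0.503, -0.4097, 0.0741]
orientation: [-3.096, 0.512, -0.003]
force: [0.5, -1.0, -1.9]
opening: 0.0572
```

Emit:
play_rows([
  [[0, 0, 0, 0], [0, 0, 0, 0]],
])

```text
t: 5.45
tool_pos: [0.5037, -0.4098, 0.0754]
orientation: [-3.096, 0.511, -0.005]
force: [-0.7, -0.5, -2.4]
opening: 0.0569
```

Run:
```python
from plant import *
from h import *
s=read_state(); togo(s,(.503,-.412,.065),-18.7); print(s["opening"])
```

```text
pos [ 0.5037 -0.4098  0.0754] yaw -18.74 tilt -1.0 d cm [-0.    0.23  1.04] turn -0.001 F [-0.7 -0.5 -2.4]
0.05693510161968318
```

Emit:
play_rows([
  [[0, 0.2, 0.3, 0], [0, 0.2, 0.5, 0], [0, 0.2, 0.7, 0], [0, 0.2, 0.8, 0], [0, 0.2, 0.8, 0]],
])

```text
t: 5.95
tool_pos: [0.5029, -0.4116, 0.0671]
orientation: [-3.096, 0.511, -0.004]
force: [-0.3, -0.9, -1.6]
opening: 0.0571
```

Run:
```python
from plant import *
from h import *
s=read_state(); togo(s,(.503,-.412,.065),-18.7)
```

```text
pos [ 0.5029 -0.4116  0.0671] yaw -18.74 tilt -1.0 d cm [0.02 0.04 0.21] turn -0.001 F [-0.3 -0.9 -1.6]
```

Emit:
play_rows([
  [[0, 0, 0.05, 0], [0, 0, 0.1, 0], [0, 0, 0.1, 0]],
])

```text
t: 6.25
tool_pos: [0.5029, -0.4116, 0.066]
orientation: [-3.096, 0.511, -0.004]
force: [0.7, 1.0, -1.9]
opening: 0.0572
```

Emit:
play_rows([
  [[0, 0, 0.05, 0], [0, 0, 0.05, 0], [0, 0, 0.05, 0]],
])

```text
t: 6.55
tool_pos: [0.5029, -0.4115, 0.0655]
orientation: [-3.096, 0.511, -0.004]
force: [1.1, -0.5, -1.2]
opening: 0.0575
```

Run:
```python
from plant import *
from h import *
s=read_state(); togo(s,(.503,-.412,.065),-18.7)
im,d=read_camera("side"); cv2.imwrite("pics/s3.png",cv2.resize(im[220:350,190:320],(520,520),interpolation=cv2.INTER_CUBIC))
```

```text
pos [ 0.5029 -0.4115  0.0655] yaw -18.74 tilt -1.0 d cm [0.03 0.04 0.05] turn -0.001 F [ 1.1 -0.5 -1.2]
```

View pics/s3.png

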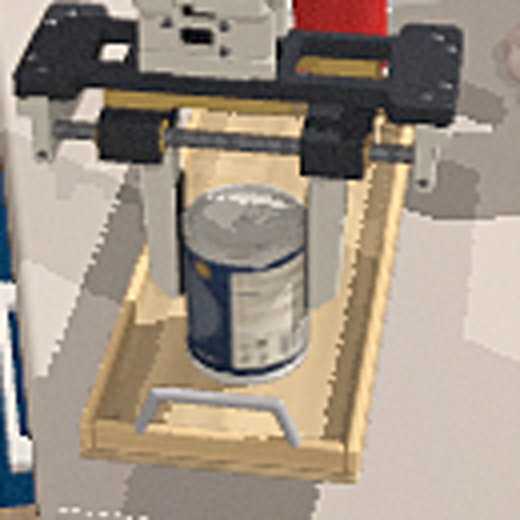

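The tin is upright just above the floor. A few more half-millimetre steps.

Emit:
play_rows([
  [[0, 0, 0.05, 0], [0, 0, 0.05, 0], [0, 0, 0.05, 0]],
])

```text
t: 6.9
tool_pos: [0.503, -0.4116, 0.0651]
orientation: [-3.096, 0.511, -0.004]
force: [-0.4, -1.1, -0.8]
opening: 0.0573
```

Emit:
play_rows([
  [[0, 0, 0.03, 0], [0, 0, 0.03, 0]],
])

```text
t: 7.1
tool_pos: [0.503, -0.4116, 0.0651]
orientation: [-3.096, 0.511, -0.005]
force: [-1.2, -0.1, 0.3]
opening: 0.0571
```

Contact: the carried weight has transferred to the tray. Easing the grip, then opening.

Emit:
play_rows([
  [[0, 0, 0, 0], [0, 0, 0, 0]],
], squeeze=3)

```text
t: 7.3
tool_pos: [0.503, -0.4116, 0.0651]
orientation: [-3.096, 0.511, -0.005]
force: [-1.2, 0.8, 0.3]
opening: 0.0573
```

Emit:
play_rows([
  [[0, 0, 0, 0], [0, 0, 0, 0], [0, 0, 0, 0], [0, 0, 0, 0]],
], jaw=7)

```text
t: 7.7
tool_pos: [0.5031, -0.4117, 0.0651]
orientation: [-3.096, 0.511, -0.005]
force: [0.4, -0.4, -0.4]
opening: 0.0698
```

Emit:
play_rows([
  [[0, 0, -1, 0], [0, 0, -3, 0], [0, 0, -6, 0], [0, 0, -10, 0], [0, 0, -14, 0]],
])

```text
t: 8.2
tool_pos: [0.5023, -0.4118, 0.207]
orientation: [-3.096, 0.511, -0.004]
force: [0.2, -0.7, 0.0]
opening: 0.07
```

Run:
```python
from plant import *
from h import *
s=read_state(); togo(s,(.470,.367,.23),-40); print(s["opening"])
for n in("side","top"):
    im,d=read_camera(n); np.savez(n+"4.npz",im=im,d=d); cv2.imwrite(f"pics/{n}4.png",im)
    P=camera_params(n); C=cloud(P,d)
    m=(np.hypot(C[...,0]-.503,C[...,1]+.412)<.05)&(C[...,2]>.085)&(C[...,2]<.11)
    print(n,cv2.minEnclosingCircle(C[m][:,:2].astype(np.float32)),np.median(C[m],axis=0))
    for nm,pt in (("A",(.549,-.276)),("mid",(.526,-.344))):
        m=(np.hypot(C[...,0]-pt[0],C[...,1]-pt[1])<.03); q=C[m]; q=q[q[:,2]<.035]
        if len(q): print(nm,np.median(q[:,2]))
```

```text
pos [ 0.5023 -0.4118  0.207 ] yaw -18.74 tilt -1.0 d cm [-28.08 -72.72  -2.07] turn 0.371 F [ 0.2 -0.7  0. ]
0.07002038432959255
side ((0.5048351287841797, -0.4123452305793762), 0.031249748542904854) [ 0.50248146 -0.41598788  0.0916584 ]
A 0.02291758630767554
mid 0.023123420440752995
top ((0.5035495758056641, -0.4116567373275757), 0.02919762209057808) [ 0.50490804 -0.41021634  0.09170509]
A 0.02239963689360458
mid 0.022523300284650105
```

View pics/side4.png

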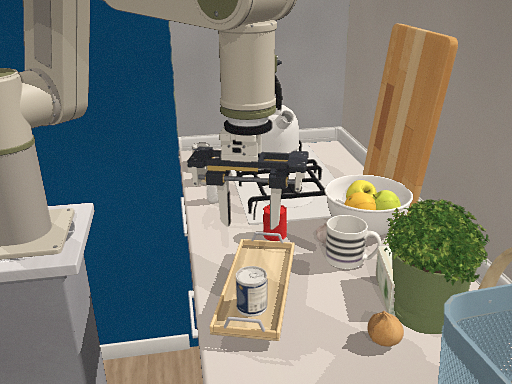

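Tin 1 stands at (0.5035, −0.412) and the tray floor is still level at 23 mm. Going to tin 2.

Emit:
play_rows([
  [[-1.7, -4.5, -1, 0.05], [-3.4, -9, -2, 0.1], [-5.2, -13.5, -3, 0.15], [-7, -18, -3, 0.2], [-8.7, -22.5, -3, 0.2]],
], jaw=9.3)

```text
t: 8.8
tool_pos: [0.4947, -0.1719, 0.2439]
orientation: [3.029, -0.821, 0.025]
force: [0.4, 0.8, 0.5]
opening: 0.0927
```

Run:
```python
from plant import *
from h import *
s=read_state(); togo(s,(.470,.367,.23),-30); print(s["opening"])
```

```text
pos [ 0.4947 -0.1719  0.2439] yaw -30.33 tilt -0.9999 d cm [-29.37 -45.27   0.99] turn -0.006 F [0.4 0.8 0.5]
0.0927288475523877
```

Emit:
play_rows([
  [[-2.6, -4, 0, 0], [-5.2, -8, 0, 0], [-7.8, -12, 0, 0], [-10.4, -16, 0, 0], [-13, -20, 0, 0]],
])

```text
t: 9.3
tool_pos: [0.4831, 0.0682, 0.2429]
orientation: [3.03, -0.821, 0.027]
force: [1.1, 0.5, -1.0]
opening: 0.0932
```

Run:
```python
from plant import *
from h import *
s=read_state(); togo(s,(.470,.367,.23),-30); print(s["opening"])
```

```text
pos [0.4831 0.0682 0.2429] yaw -30.34 tilt -0.9998 d cm [-16.24 -25.13   1.07] turn -0.006 F [ 1.1  0.5 -1. ]
0.09321009634139135
```

Emit:
play_rows([
  [[-2.6, -4, 0.2, 0], [-5.2, -8, 0.5, 0], [-7.8, -12, 1, 0], [-10.4, -16, 1, 0], [-13, -20, 1, 0]],
])

```text
t: 9.8
tool_pos: [0.4716, 0.3084, 0.2316]
orientation: [3.03, -0.821, 0.028]
force: [1.0, -0.7, 1.2]
opening: 0.0929
```

Emit:
play_rows([
  [[0, 0, 0, 0], [0, 0, 0, 0]],
])

```text
t: 10.0
tool_pos: [0.471, 0.3094, 0.2316]
orientation: [3.031, -0.817, 0.028]
force: [-0.8, -0.9, 0.5]
opening: 0.0929
```

Run:
```python
from plant import *
from h import *
s=read_state(); togo(s,(.470,.3675,.23),-30)
P=camera_params("wrist"); im,d=read_camera("wrist"); cv2.imwrite("pics/w5.png",im)
C=cloud(P,d); m=(np.hypot(C[...,0]-.47,C[...,1]-.3675)<.05)&(C[...,2]>.06)&(C[...,2]<.09)&(d>0)
q=C[m]; print(cv2.minEnclosingCircle(q[:,:2].astype(np.float32)),np.median(q,axis=0),len(q))
print(R.from_rotvec(s["orientation"]).as_matrix().round(4))
```

```text
pos [0.471  0.3094 0.2316] yaw -30.17 tilt -0.9998 d cm [-3.01 -4.97  0.12] turn -0.003 F [-0.8 -0.9  0.5]
((0.4694400131702423, 0.37167397141456604), 0.028516681864857674) [0.46954329 0.37208612 0.06876946] 2859
[[ 0.8644 -0.5026  0.0165]
 [-0.5026 -0.8645 -0.0068]
 [ 0.0177 -0.0025 -0.9998]]
```

View pics/w5.png

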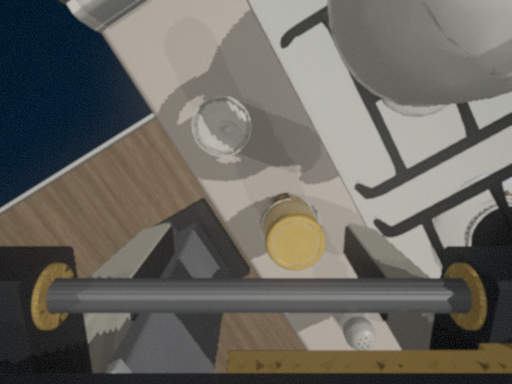

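Wrist view: tin 2 at (221,126), honey jar at (295,240), which gives tin 2 = (0.4695, 0.371). The tool has picked up a 1° tilt, which is tolerable. Moving over the tin and down.

Run:
```python
from plant import *
from h import *
s=read_state(); togo(s,(.4696,.371,.15),-30); togo(s,(.4696,.371,.042),-30)
```

```text
pos [0.4714 0.3083 0.2317] yaw -30.27 tilt -0.9998 d cm [-3.46 -5.31  8.12] turn -0.005 F [-0.7 -0.4  0.6]
pos [0.4714 0.3083 0.2317] yaw -30.27 tilt -0.9998 d cm [-3.66 -5.28 18.92] turn -0.005 F [-0.7 -0.4  0.6]
```

Emit:
play_rows([
  [[-1.5, -2.3, 0, 0], [-3, -4.6, 1, 0], [-3.45, -5.3, 4, 0], [-3.45, -5.3, 8, 0], [-3.45, -5.3, 8, 0]],
])

```text
t: 10.55
tool_pos: [0.467, 0.3672, 0.1452]
orientation: [3.022, -0.82, 0.018]
force: [-1.4, -0.2, -0.8]
opening: 0.0927
```

Emit:
play_rows([
  [[0, 0, 0, 0], [0, 0, 0, 0]],
])

```text
t: 10.75
tool_pos: [0.4678, 0.3663, 0.1467]
orientation: [3.022, -0.822, 0.019]
force: [0.3, 0.0, 0.7]
opening: 0.093
```

Run:
```python
from plant import *
from h import *
s=read_state(); togo(s,(.4696,.371,.042),-30)
P=camera_params("wrist"); im,d=read_camera("wrist")
C=cloud(P,d); m=(np.hypot(C[...,0]-.47,C[...,1]-.3675)<.05)&(C[...,2]>.06)&(C[...,2]<.09)&(d>0)
q=C[m]; print(cv2.minEnclosingCircle(q[:,:2].astype(np.float32)),np.median(q,axis=0),len(q))
```

```text
pos [0.4678 0.3663 0.1467] yaw -30.44 tilt -0.9999 d cm [-0.24 -0.56 10.47] turn -0.008 F [0.3 0.  0.7]
((0.4696383774280548, 0.3716188669204712), 0.028741778805851936) [0.46986248 0.3724498  0.06877332] 4622
```

Emit:
play_rows([
  [[-0.25, -0.6, 2, 0], [-0.25, -0.6, 5, 0], [-0.25, -0.6, 8, 0], [-0.25, -0.6, 9.8, 0], [-0.25, -0.6, 10.3, 0]],
])

```text
t: 11.3
tool_pos: [0.4699, 0.3715, 0.0436]
orientation: [3.022, -0.823, 0.019]
force: [0.3, -1.6, 0.1]
opening: 0.0932
```

Emit:
play_rows([
  [[0, 0, 0, 0], [0, 0, 0, 0]],
])

```text
t: 11.5
tool_pos: [0.4712, 0.3722, 0.0458]
orientation: [3.024, -0.824, 0.023]
force: [-0.4, 0.4, -0.4]
opening: 0.0929
```

Run:
```python
from plant import *
from h import *
s=read_state(); togo(s,(.4696,.3714,.042),-30)
print(R.from_rotvec(s["orientation"]).as_matrix().round(4))
```

```text
pos [0.4712 0.3722 0.0458] yaw -30.47 tilt -0.9999 d cm [-0.1   0.15  0.38] turn -0.008 F [-0.4  0.4 -0.4]
[[ 0.8618 -0.5071  0.0119]
 [-0.507  -0.8619 -0.0109]
 [ 0.0158  0.0034 -0.9999]]
```

Emit:
play_rows([
  [[-0.1, 0.1, 0.35, 0], [-0.1, 0.1, 0.35, 0], [-0.1, 0.1, 0.35, 0]],
])

```text
t: 11.8
tool_pos: [0.4702, 0.3721, 0.043]
orientation: [3.025, -0.824, 0.024]
force: [0.7, 0.2, -1.0]
opening: 0.0929
```

Emit:
play_rows([
  [[0, 0, 0, 0], [0, 0, 0, 0], [0, 0, 0, 0], [0, 0, 0, 0], [0, 0, 0, 0]],
], jaw=5, squeeze=15)

```text
t: 12.3
tool_pos: [0.4701, 0.3721, 0.0429]
orientation: [3.025, -0.824, 0.023]
force: [-1.0, 0.8, 1.0]
opening: 0.0577
```

Run:
```python
from plant import *
from h import *
s=read_state(); togo(s,(.4696,.3714,.17),-30); print(s["wrist_torque"])
```

```text
pos [0.4701 0.3721 0.0429] yaw -30.46 tilt -0.9999 d cm [  0.19   0.12 -12.7 ] turn -0.008 F [-1.   0.8  1. ]
[ 0.12177758  0.18466987 -0.00894489]
```

Emit:
play_rows([
  [[0, 0, -1, 0], [0, 0, -4, 0], [0, 0, -8, 0], [0, 0, -12, 0], [0, 0, -14, 0]],
])

```text
t: 12.8
tool_pos: [0.4697, 0.3746, 0.1882]
orientation: [3.029, -0.825, 0.029]
force: [0.8, 0.7, -1.3]
opening: 0.0572
```

Emit:
play_rows([
  [[0, 0, 0, 0], [0, 0, 0, 0]],
])

```text
t: 13.0
tool_pos: [0.4701, 0.3749, 0.189]
orientation: [3.03, -0.825, 0.031]
force: [-0.1, -0.2, -2.0]
opening: 0.0572
```

Run:
```python
from plant import *
from h import *
s=read_state(); togo(s,(.549,-.276,.18),-18.7)
print(R.from_rotvec(s["orientation"]).as_matrix().round(4),s["opening"])
```

```text
pos [0.4701 0.3749 0.189 ] yaw -30.47 tilt -0.9998 d cm [39.77 52.11  1.44] turn -0.205 F [-0.1 -0.2 -2. ]
[[ 0.8618 -0.5069  0.019 ]
 [-0.5069 -0.862  -0.006 ]
 [ 0.0194 -0.0044 -0.9998]] 0.057180812301187205
```

Emit:
play_rows([
  [[2, 2.6, 0, 0], [4.7, 6.1, 0, 0], [7.4, 9.6, 0, 0], [10.1, 13.1, 0, 0], [12.8, 16.6, 0, 0]],
])

```text
t: 13.5
tool_pos: [0.4948, 0.1649, 0.188]
orientation: [3.029, -0.824, 0.026]
force: [0.9, -0.1, -1.8]
opening: 0.0573
```

Run:
```python
from plant import *
from h import *
s=read_state(); togo(s,(.549,-.276,.18),-18.7)
print(R.from_rotvec(s["orientation"]).as_matrix().round(4),s["opening"])
```

```text
pos [0.4948 0.1649 0.188 ] yaw -30.44 tilt -0.9999 d cm [27.   35.27  1.2 ] turn -0.205 F [ 0.9 -0.1 -1.8]
[[ 0.862  -0.5066  0.0151]
 [-0.5066 -0.8622 -0.0071]
 [ 0.0166 -0.0016 -0.9999]] 0.05727451825805141
```

Emit:
play_rows([
  [[2.7, 3.5, 0, -0.05], [5.4, 7, 0, -0.1], [8.1, 10.5, 0, -0.15], [10.8, 14, 0, -0.2], [13.5, 17.5, 0.3, -0.2]],
])

```text
t: 14.0
tool_pos: [0.5213, -0.056, 0.1849]
orientation: [3.095, -0.515, 0.021]
force: [0.8, -0.5, -1.7]
opening: 0.057
```

Run:
```python
from plant import *
from h import *
s=read_state(); togo(s,(.549,-.276,.18),-18.7)
print(R.from_rotvec(s["orientation"]).as_matrix().round(4),s["opening"])
```

```text
pos [ 0.5213 -0.056   0.1849] yaw -18.88 tilt -0.9999 d cm [ 9.73 19.92  0.66] turn -0.003 F [ 0.8 -0.5 -1.7]
[[ 0.9461 -0.3236  0.0122]
 [-0.3235 -0.9462 -0.0064]
 [ 0.0136  0.0021 -0.9999]] 0.057023680464367434
```

Emit:
play_rows([
  [[2, 4, 0.1, 0], [4, 8, 0.2, 0], [6, 12, 0.3, 0], [8, 16, 0.4, 0], [9.5, 19.5, 0.6, 0]],
])

```text
t: 14.5
tool_pos: [0.5469, -0.273, 0.1777]
orientation: [3.096, -0.516, 0.015]
force: [-0.1, 0.7, -0.7]
opening: 0.0571
```

Emit:
play_rows([
  [[0, 0, 0, 0], [0, 0, 0, 0]],
])

```text
t: 14.7
tool_pos: [0.5451, -0.273, 0.1743]
orientation: [3.097, -0.52, 0.007]
force: [0.5, -0.3, -1.9]
opening: 0.057
```

Run:
```python
from plant import *
from h import *
s=read_state(); togo(s,(.549,-.2755,.09),-18.7)
print(R.from_rotvec(s["orientation"]).as_matrix().round(4),s["opening"])
```

```text
pos [ 0.5451 -0.273   0.1743] yaw -19.05 tilt -1.0 d cm [0.41 0.11 8.43] turn -0.006 F [ 0.5 -0.3 -1.9]
[[ 9.453e-01 -3.263e-01  4.400e-03]
 [-3.263e-01 -9.453e-01 -1.600e-03]
 [ 4.700e-03  1.000e-04 -1.000e+00]] 0.05703859513633226
```

Emit:
play_rows([
  [[0.4, 0.1, 2.5, 0], [0.4, 0.1, 5, 0], [0.4, 0.1, 7.5, 0], [0.4, 0.1, 9, 0], [0.4, 0.1, 9.6, 0]],
])

```text
t: 15.2
tool_pos: [0.5476, -0.2733, 0.0756]
orientation: [-3.098, 0.518, -0.001]
force: [-0.6, 1.0, -2.1]
opening: 0.057
```

Emit:
play_rows([
  [[0, 0, 0, 0], [0, 0, 0, 0]],
])

```text
t: 15.4
tool_pos: [0.548, -0.2729, 0.0763]
orientation: [-3.098, 0.517, -0.002]
force: [0.3, 0.2, -1.1]
opening: 0.0574
```

Run:
```python
from plant import *
from h import *
s=read_state(); togo(s,(.549,-.2755,.066),-18.7)
print(R.from_rotvec(s["orientation"]).as_matrix().round(4)[2],s["opening"])
```

```text
pos [ 0.548  -0.2729  0.0763] yaw -18.94 tilt -1.0 d cm [0.18 0.21 1.03] turn -0.004 F [ 0.3  0.2 -1.1]
[ 8.e-04 -1.e-03 -1.e+00] 0.057436770704038374
```

Emit:
play_rows([
  [[0.15, 0.2, 0.2, 0], [0.15, 0.2, 0.4, 0], [0.15, 0.2, 0.6, 0], [0.15, 0.2, 0.75, 0], [0.15, 0.2, 0.75, 0]],
])

```text
t: 15.9
tool_pos: [0.5485, -0.2752, 0.0684]
orientation: [-3.098, 0.517, -0.001]
force: [-0.3, 0.5, -2.2]
opening: 0.0575
```

Emit:
play_rows([
  [[0, 0, 0.05, 0], [0, 0, 0.05, 0], [0, 0, 0.05, 0]],
])

```text
t: 16.2
tool_pos: [0.5485, -0.2752, 0.0679]
orientation: [-3.098, 0.517, -0.001]
force: [-1.0, 0.7, -1.6]
opening: 0.0573
```

Run:
```python
from plant import *
from h import *
s=read_state(); togo(s,(.549,-.2755,.066),-18.7)
im,d=read_camera("side"); cv2.imwrite("pics/s6.png",cv2.resize(im[210:350,190:320],(520,560),interpolation=cv2.INTER_CUBIC))
s=read_state(); togo(s,(.549,-.2755,.066),-18.7)
```

```text
pos [ 0.5485 -0.2752  0.0679] yaw -18.95 tilt -1.0 d cm [0.06 0.01 0.19] turn -0.004 F [-1.   0.7 -1.6]
pos [ 0.5485 -0.2753  0.068 ] yaw -18.95 tilt -1.0 d cm [0.05 0.01 0.2 ] turn -0.004 F [ 0.9  0.7 -1.6]
```

View pics/s6.png

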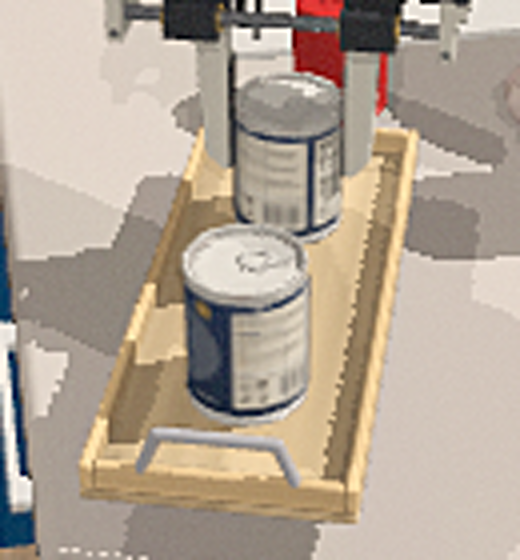

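The side crop shows tin 2 upright over the far half of the tray, at (288,155) in the crop. Continuing the fine lowering.

Emit:
play_rows([
  [[0, 0, 0.05, 0], [0, 0, 0.1, 0], [0, 0, 0.1, 0]],
])

```text
t: 16.55
tool_pos: [0.5484, -0.2752, 0.0668]
orientation: [-3.098, 0.517, -0.001]
force: [-0.1, -0.0, -1.6]
opening: 0.0571
```

Emit:
play_rows([
  [[0, 0, 0.05, 0], [0, 0, 0.05, 0], [0, 0, 0.05, 0]],
])

```text
t: 16.85
tool_pos: [0.5484, -0.2752, 0.0664]
orientation: [-3.098, 0.517, -0.001]
force: [0.2, -0.5, -1.1]
opening: 0.0576
```

Emit:
play_rows([
  [[0, 0, 0.05, 0], [0, 0, 0.05, 0], [0, 0, 0.05, 0]],
])

```text
t: 17.15
tool_pos: [0.5485, -0.2752, 0.0662]
orientation: [-3.098, 0.517, -0.001]
force: [-2.4, 0.8, 3.4]
opening: 0.0568
```

Contact felt. I back off a hair before releasing.

Emit:
play_rows([
  [[0, 0, -0.03, 0], [0, 0, -0.03, 0]],
], squeeze=3)

```text
t: 17.35
tool_pos: [0.5485, -0.2752, 0.0663]
orientation: [-3.098, 0.517, -0.001]
force: [-1.0, 0.2, -1.8]
opening: 0.0576
```

Emit:
play_rows([
  [[0, 0, 0, 0], [0, 0, 0, 0], [0, 0, 0, 0], [0, 0, 0, 0]],
], jaw=7)

```text
t: 17.75
tool_pos: [0.5486, -0.2753, 0.0664]
orientation: [-3.098, 0.517, -0.001]
force: [0.4, -0.6, 0.4]
opening: 0.0697
```

Emit:
play_rows([
  [[0, 0, -1, 0], [0, 0, -3, 0], [0, 0, -6, 0], [0, 0, -10, 0], [0, 0, -14, 0]],
])

```text
t: 18.25
tool_pos: [0.5481, -0.2752, 0.2083]
orientation: [-3.098, 0.517, -0.001]
force: [0.3, -0.9, 0.6]
opening: 0.0698
```

Emit:
play_rows([
  [[-3, -3, -2, 0], [-6, -7, -4, 0], [-9, -11, -4, 0], [-10, -15, -4, 0], [-10, -18, -4, 0]],
])

```text
t: 18.75
tool_pos: [0.5115, -0.07, 0.2503]
orientation: [-3.097, 0.516, -0.004]
force: [0.4, -0.4, 1.1]
opening: 0.07
```

Run:
```python
from plant import *
from h import *
s=read_state(); togo(s,(.549,-.2755,.2),-18.7); print(s["opening"])
for n in("side","top"):
    im,d=read_camera(n); cv2.imwrite(f"pics/{n}7.png",im)
    P=camera_params(n); C=cloud(P,d)
    for c in [(.503,-.412),(.549,-.276)]:
        m=(np.hypot(C[...,0]-c[0],C[...,1]-c[1])<.05)&(C[...,2]>.085)&(C[...,2]<.11); q=C[m]
        if len(q)<5: print("few");continue
        i=np.hypot(C[...,0]-c[0],C[...,1]-c[1])<.022; i&=(C[...,2]>.08)&(C[...,2]<.11); A=np.c_[C[i][:,:2]-c,np.ones(i.sum())]
        print(n,cv2.minEnclosingCircle(q[:,:2].astype(np.float32)),"plane slope/height",np.linalg.lstsq(A,C[i][:,2],rcond=None)[0].round(3))
    m=(abs(C[...,0]-.525)<.15)&(abs(C[...,1]+.345)<.2)&(C[...,2]>.029)&(C[...,2]<.046)&(np.hypot(C[...,0]-.617,C[...,1]+.12)>.06)
    q=C[m].astype(np.float32); print("rim",cv2.minAreaRect(q[:,:2]))
    hsv=cv2.cvtColor(im,cv2.COLOR_BGR2HSV)
    u=np.array([.3206,.9472]); ff=(C[...,:2]-[.526,-.344]); a=ff@u; b=ff@np.array([u[1],-u[0]])
    for lo,hi in((-.14,-.11),(-.03,.03),(.11,.14)):
        k=(a>lo)&(a<hi)&(abs(b)<.045)&(C[...,2]<.035)&(C[...,2]>.01); print("floor z",lo,np.median(C[k][:,2]).round(4) if k.any() else None,k.sum())
```

```text
pos [ 0.5115 -0.07    0.2503] yaw -18.91 tilt -1.0 d cm [10.2  18.23  5.02] turn -0.004 F [ 0.4 -0.4  1.1]
0.06996123757027121
side ((0.5027715563774109, -0.4123857021331787), 0.03049422986805439) plane slope/height [0.028 0.01  0.092]
side ((0.547073483467102, -0.27701300382614136), 0.03161292523145676) plane slope/height [ 0.027 -0.033  0.092]Traceback (most recent call last):
  File "<stdin>", line 13, in <module>
cv2.error: OpenCV(4.12.0) /io/opencv/modules/imgproc/src/convhull.cpp:143: error: (-215:Assertion failed) total >= 0 && (depth == CV_32F || depth == CV_32S) in function 'convexHull'
```

View pics/side7.png

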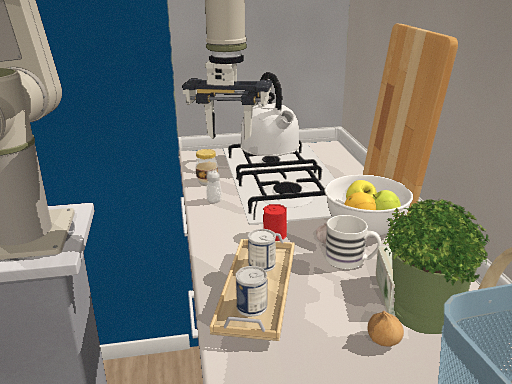

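Run:
```python
from plant import *
from h import *
for n in("top",):
    im,d=read_camera(n); cv2.imwrite(f"pics/{n}8.png",im)
    P=camera_params(n); C=cloud(P,d).astype(np.float64)
    u=np.array([.3206,.9472])
    for c in [(.503,-.412),(.549,-.276)]:
        m=(np.hypot(C[...,0]-c[0],C[...,1]-c[1])<.05)&(C[...,2]>.085)&(C[...,2]<.11); q=C[m]
        cc,r=cv2.minEnclosingCircle(np.ascontiguousarray(q[:,:2]).astype(np.float32)); print(n,cc,r,"along/across",((np.array(cc)-[.5258,-.344])@u).round(4),((np.array(cc)-[.5258,-.344])@[u[1],-u[0]]).round(4))
    m=(abs(C[...,0]-.525)<.15)&(abs(C[...,1]+.345)<.2)&(C[...,2]>.029)&(C[...,2]<.046)&(np.hypot(C[...,0]-.617,C[...,1]+.12)>.06)
    q=np.ascontiguousarray(C[m][:,:2]).astype(np.float32); print("rim",cv2.minAreaRect(q))
    ff=(C[...,:2]-[.526,-.344]); a=ff@u; b=ff@np.array([u[1],-u[0]])
    for lo,hi in((-.14,-.11),(-.03,.03),(.11,.14)):
        k=(a>lo)&(a<hi)&(abs(b)<.045)&(C[...,2]<.035)&(C[...,2]>.01); print("floor z",lo,np.median(C[k][:,2]).round(4),k.sum())
```

```text
top (0.5033152103424072, -0.41125616431236267) 0.0295962356030941 along/across -0.0709 0.0003
top (0.5486786961555481, -0.2756483554840088) 0.028807397931814194 along/across 0.0721 -0.0002
rim ((0.5182290077209473, -0.3684866726398468), (0.25283777713775635, 0.12353722751140594), 71.35865020751953)
floor z -0.14 0.0225 278
floor z -0.03 0.0224 656
floor z 0.11 nan 0
  return _methods._mean(a, axis=axis, dtype=dtype,
  ret = ret.dtype.type(ret / rcount)
```

View pics/top8.png

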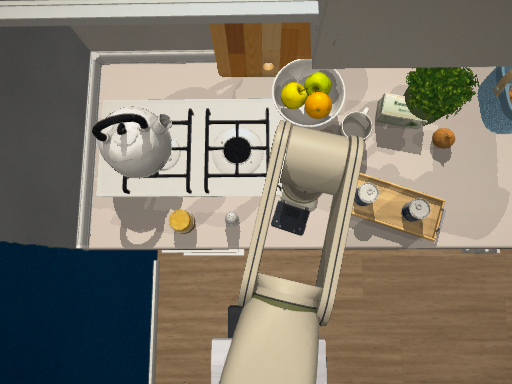

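The far tray end is hidden by the arm, so I'll move aside for one last check.

Emit:
play_rows([
  [[-4, -4, 0, 0], [-7, -8, 0, 0], [-9, -12, 0, 0], [-10, -16, 0, 0], [-10, -16, 0, 0]],
])

```text
t: 19.35
tool_pos: [0.469, 0.1184, 0.2509]
orientation: [-3.097, 0.503, -0.005]
force: [-0.2, -0.2, -0.6]
opening: 0.0701
```

Emit:
play_rows([
  [[0, 0, 0, 0], [0, 0, 0, 0], [0, 0, 0, 0]],
])

```text
t: 19.65
tool_pos: [0.4692, 0.1171, 0.2511]
orientation: [-3.097, 0.506, -0.006]
force: [-0.1, -0.3, 0.2]
opening: 0.07
```

Run:
```python
from plant import *
from h import *
im,d=read_camera("top"); cv2.imwrite("pics/top9.png",im)
C=cloud(camera_params("top"),d); u=np.array([.3206,.9472])
m=(abs(C[...,0]-.525)<.15)&(abs(C[...,1]+.345)<.2)&(C[...,2]>.029)&(C[...,2]<.046)&(np.hypot(C[...,0]-.617,C[...,1]+.12)>.06)
print("rim",cv2.minAreaRect(np.ascontiguousarray(C[m][:,:2]).astype(np.float32)))
ff=(C[...,:2]-[.526,-.344]); a=ff@u; b=ff@np.array([u[1],-u[0]])
for lo,hi in((-.14,-.11),(-.03,.03),(.11,.14)):
    k=(a>lo)&(a<hi)&(abs(b)<.045)&(C[...,2]<.035)&(C[...,2]>.01); print("floor z",lo,np.median(C[k][:,2]).round(4),k.sum())
s=read_state(); print(s["t"],np.abs(s["dq"]).max())
```

```text
rim ((0.5264305472373962, -0.34466469287872314), (0.30359843373298645, 0.12334524840116501), 71.25513458251953)
floor z -0.14 0.0225 281
floor z -0.03 0.0227 649
floor z 0.11 0.0225 312
19.7 0.004206911658929264
```

View pics/top9.png

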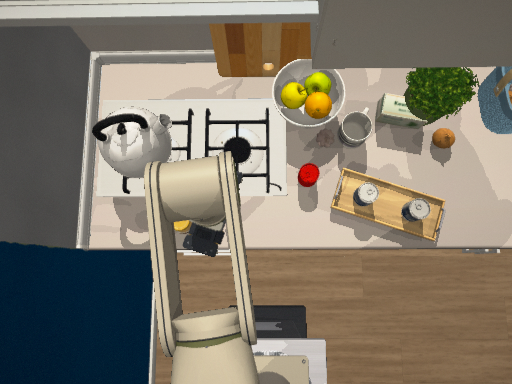

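The final view shows the tray at (388,205) with both tins, at (367,195) and (417,211). Its pose is unchanged within 0.5 mm and it is level. Handing in.

```bash
python3 -c "
from plant import *
print(close_job())"
```

```text
the job is handed in; nothing more can be done
None
```

Both blue-and-white tins are standing in the tray, and I handed the job in at about 20 s.

- **Tins:** they stand at −71 mm and +72 mm along the tray from its middle, within 0.5 mm of its centre line. Their tops are at the same height, and both look upright in the images.
- **Setting down:** I lowered each tin in steps of about half a millimetre until the wrist force showed contact. The second tin briefly pressed with about 3.4 N before I backed off and let go.
- **Tray:** it did not tip or slide. Its rim measures within 0.5 mm and 0.2° of where it started, and the floor reads 22.5–22.7 mm at both ends and the middle.
- **Other objects:** the arm never touched the honey jar, salt shaker, garlic or red tin. The garlic and red tin look unmoved in the last top image. The arm hid the shaker and most of the jar there, but both looked in place in the one before it.
- **Small disagreements:** the camera estimates of the second tin's position differed by about 2 mm. The tool was tilted about 1° when it gripped that tin, and level again when it set it down.

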